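# Discharge a capacitor and stand it on the safe perch

### The arm

A 6-joint arm with a two-finger parallel gripper is mounted at the origin on the work surface. World frame = base frame: x ahead of the robot, y to its left, z up, the work surface at z = 0. Lengths are in mm, angles in rad, forces in N, time in s.
With the tool pointing down it reaches from about 350 to 775 mm from the base axis. Payload 7.3 kg.
Tool frame: the origin (TCP) lies on the front face of the gripper's body, between the roots of the fingers; the fingertips stand 66 mm ahead of it and the grasp point (between the pads) lies 47 mm ahead of it; z points along the fingers, y is the line along which they close (so a half turn about z gives the same grasp; the last joint's range is limited). The gripper opens to 92 mm and grips with 3 to 60 N. Pads are 19 mm wide; open, the fingers measure 130 mm over their backs; the gripper's body (75 mm by 190 mm) begins 47 mm behind the grasp point.
Start: joints at [-1.469, 0.342, 1.524, -0, 1.275, -0.146], TCP at [128.789, -508.972, 292.241] pointing down, gripper open.
Joint ranges: [-2.53, 2.53], [-0.77, 2.02], [0.04, 2.7], [-1, 4.14], [0.28, 2.66], [-3.11, 3.11]. Speed limits (rad/s): [2.57, 2.57, 3.14, 3.14, 3.14, 3.14].

### API

Orientations are given as a rotation vector (axis times angle).
In Python, from station import monitor, eyes, order gives the robot as it stands.
- The arm moves only by the tool step_arm, never from a script. Its argument "targets" is one flat list of numbers, 7 for each row, row after row: the finger opening in mm, from 0 to 91.8, then the shift along the tool's x, y, z normalised to -1 to 1, where 1 is 25 cm, then the turn, a rotation vector about the tool's x, y, z normalised to -1 to 1, where 1 is 90 degrees. A call has exactly 5 rows; each row is the pose to reach, as a shift and turn from the pose commanded when the call began, along the tool's axes at that moment; what a row does not reach only later rows make up. A row lasts 1/8 s, in which the tool goes at most 62.5 mm and 10.7 degrees, less where a joint would pass 70% of its speed; a pose out of reach is approached as far as the arm can. A call with a number of a shift or a turn outside -1 to 1 is refused whole. A call with a gripper value outside its range is refused whole. The fingers move at their own pace and stop on an object; the grip force is fixed at half the most. Time passes only in rows, so rows that repeat a pose let the fingers close, or fill a call up. It gives the time, the measured TCP pose, the force, the opening and the grip force at its end, in the units of the state.
- monitor.state(): the state, without advancing time (a new reading comes with each control period).
- eyes.get_image(name): name is "scene" or "side" or "wrist"; returns (picture, depth): 384x512x3 uint8, red, green, blue; 384x512 float32, mm along the optical axis (not along the pixel's ray), 0 where there is no reading.
- eyes.calibration(name): a dict with "fov_y" (degrees; the focal length in pixels is half the picture's height over the tangent of half this angle, whatever the lens; pixels are square), "cx", "cy" (the principal point, pixels), "R" (3x3) and "t" (3): a world point X has camera coordinates R X + t. Camera axes: x right, y down, z forward; pixel columns grow to the right and rows downward; lengths in mm; the calibration is good to about 2 mm. A picture is of the moment at which its call begins: read the wrist's pose just before it. calibration takes no time and is no camera call; for the wrist camera it gives the pose at the moment of the call.
- order.finish_job(): hands the job in; it is judged then, once.
The state is a dict: "t": time; "joint_pos": joint angles; "joint_velocities": joint speeds; "effort": joint torques, N m; "position": TCP position; "tcp_rot": TCP orientation; "ft_force": force on the tool from outside, world axes, zero at the start; "wrist_torque": the same for the moment, N m; "opening": finger opening in mm; "finger_force": force on a finger pad.
Only numpy, scipy, OpenCV 4.12 (cv2) and the standard library are available. Lean on these libraries where they do the work, as an engineer would, in place of code of your own. Each camera call takes 0.05 s, during which the arm holds its last target. There are 200 camera calls.

### The job

Discharge the blue capacitor: keeping it upright, press it down centrally on the copper sprung pad of the grey discharge unit until the pad is fully depressed, and hold it down for about a second. Then stand it upright on the narrow raised green bar, setting it down gently without letting it drop, and let go. Leave the black capacitor on its red bar, and the meter, screwdriver and parts bin, where they are.

Things in the scene. Friction and masses are not known exactly. Their poses are not given: they have to be found in the camera images.
- cap_blue: Blue can capacitor to be discharged: upright cylinder 40 mm diameter, 85 mm tall, about 150 g, silver top and white dashed stripe; flat underside holds its contacts. Starts standing on the bench mat. Origin at the centre of its underside, z up along its axis.
- cap_black: Black can capacitor of the same size (40 mm diameter, 85 mm tall), standing on the bar of the red perch; leave it alone. Origin at the centre of its underside, z up.
- unit: Grey discharge unit, fixed to the bench: box 110 mm (its x) by 120 mm (its y) by 60 mm high, three lamps on its front (-x) face; it carries the sprung copper pad in the middle of its top. Origin at the centre of its underside.
- pad_top (a point): Centre of the upper face of the round copper pad, 56 mm diameter, 75 mm above the bench when up; it moves down with the pad.
- pad (a joint): Travel of the sprung copper pad in m: 0 is up, 0.008 is fully depressed (bottomed). It starts to move at about 4 N and takes about 10 N to bottom.
- perch_green: Green perch, fixed to the bench: steel foot 70 by 120 mm, two posts, and a level green bar 20 mm wide (its x), 110 mm long (its y), 12 mm thick, with its flat top 100 mm above the bench. Origin at the centre of the foot's underside.
- perch_green_top (a point): Centre of the flat top of the green bar; x across the bar (20 mm wide), y along it (110 mm), z up.
- perch_red: Red perch, fixed: same shape and sizes as the green one, with a red bar; the black capacitor stands on it. Origin at the centre of the foot's underside.
- meter: Yellow handheld multimeter lying face up, 150 mm (its x) by 75 mm by 36 mm high, knob to 45 mm; loose, leave it alone. Origin at the centre of its underside.
- driver: Red-handled screwdriver lying on the bench along its own x, about 200 mm long; loose, leave it alone.
- bin: Blue open parts bin 140 mm (its x) by 100 mm by 55 mm high with small parts; loose, leave it alone. Origin at the centre of its underside.
Not all that is in view belongs to the job. Leave any brown look-alike of the unit alone.

How it is judged:
By the outcome, as a careful person would: the job done as asked, in the order asked, and still so for the second after the job is handed in, with the robot touching nothing.
It also fails if it takes over 54 s, if anything falls off the work surface, if the arm or the gripper's body presses on something with over 40 N, if the wrist force passes 120 N, or if a joint passes its speed limit or range.

## Working session

There is one attempt and no reset: what is moved stays moved. The work goes in short steps, Python scripts to look and compute and a tool call to move; the robot and the scene stay as the last step left them, time stands still between calls to the robot, and variables do not carry over. Pictures are saved under pics/ and viewed, at most 10 in all, crops included, and the job is handed in when it is done.

Besides the shell and the picture viewer there is one more tool, called after "Call:" in YAML: its name, and indented under it one key for each argument. step_arm: Moves the arm, as the interface text tells. Its arguments: {"type":"object","properties":{"targets":{"type":"array","items":{"type":"number"}}},"required":["targets"]}

```bash
mkdir -p pics
cat > h.py <<'E'
from station import monitor, eyes, order
import numpy as np, cv2
def snap(n,f):
    c=eyes.calibration(n); p,d=eyes.get_image(n)
    cv2.imwrite(f'pics/{f}.png',p[:,:,::-1]); np.savez(f'pics/{f}.npz',p=p,d=d,R=c['R'],t=c['t'],k=[c['fov_y'],c['cx'],c['cy']])
def cloud(f):
    z=np.load(f'pics/{f}.npz'); d=z['d']; fy=192/np.tan(np.radians(z['k'][0])/2)
    v,u=np.mgrid[:384,:512]
    X=np.stack([(u-z['k'][1])/fy*d,(v-z['k'][2])/fy*d,d],-1)
    return z['p'],(X-z['t'])@z['R'],d>0
E
python3 - <<'E'
from h import *
s=monitor.state(); print({k:np.round(v,3) for k,v in s.items()})
snap('scene','a');snap('side','b');print(eyes.calibration('scene'),eyes.calibration('side'))
a=cv2.imread('pics/a.png');b=cv2.imread('pics/b.png')
cv2.imwrite('pics/ab.png',cv2.resize(np.vstack([a,b]),(512,768))[:768])
E
```

```text
{'t': np.float64(0.0), 'joint_pos': array([-1.469,  0.343,  1.525,  0.   ,  1.275, -0.146]), 'joint_velocities': array([ 0.002,  0.001, -0.001, -0.   , -0.001,  0.   ]), 'effort': array([-1.0000e-03, -4.3125e+01, -2.4422e+01,  7.2000e-02,  5.6000e-02,
       -0.0000e+00]), 'position': array([ 128.759, -508.666,  291.543]), 'tcp_rot': array([-3.116, -0.388, -0.   ]), 'ft_force': array([-0.074,  0.343, -0.363]), 'wrist_torque': array([-0.027,  0.004, -0.019]), 'finger_force': np.float64(0.0), 'opening': np.float64(91.797)}
{'fov_y': 47.954083713977596, 'cx': 257.44719910928467, 'cy': 185.70315905777642, 'R': array([[ 0.46922567,  0.88307733, -0.00130643],
       [ 0.60567108, -0.32290097, -0.7272534 ],
       [-0.64264284,  0.34045469, -0.68636782]]), 't': array([-354.59675963, -222.6995529 , 1933.00854417])} {'fov_y': 51.693210147126116, 'cx': 257.2874554933863, 'cy': 185.43769320119102, 'R': array([[ 0.99960157, -0.01903309,  0.02084309],
       [ 0.00469652, -0.6159927 , -0.78773786],
       [ 0.02783227,  0.7875219 , -0.61565788]]), 't': array([-548.01425792,  123.83700049, 1305.38970761])}
```

View pics/a.png

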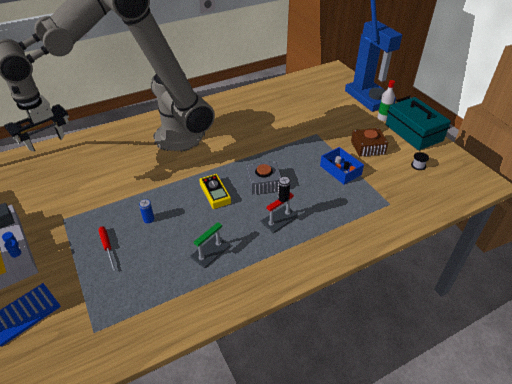

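View pics/b.png

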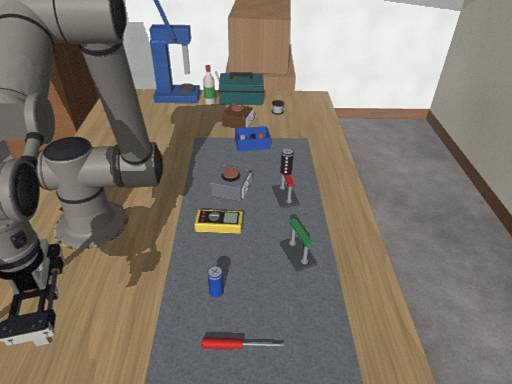

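Scene view: blue cap at (147,211), grey unit with its pad at (264,170), green bar at (209,234), black cap on red bar at (284,190), meter at (215,190). Side view: blue cap (216,282), pad (231,174), green bar (301,233).

Run:
```python
from h import *
def rep(n,X,m):
    q=X[m]; 
    if len(q)<5: print(n,len(q));return
    r=cv2.minAreaRect(q[:,:2].astype(np.float32))
    print(n,len(q),'med',np.median(q,0).round(1),'lo',np.percentile(q,2,0).round(),'hi',np.percentile(q,98,0).round(),'rect',np.round(r[0],1),np.round(r[1],1),round(r[2],1))
for f,B in (('a',dict(cap=(135,160,195,228),unit=(245,288,158,200),green=(190,228,220,250),meter=(198,232,172,210),red=(260,298,172,220))),('b',dict(cap=(203,230,262,302),unit=(205,258,162,204),green=(285,318,212,258),meter=(190,248,205,236),red=(275,300,145,205)))):
    p,X,ok=cloud(f); h=cv2.cvtColor(p,cv2.COLOR_RGB2HSV); H,S,V=h[...,0].astype(int),h[...,1],h[...,2]
    for n,(u0,u1,v0,v1) in B.items():
        b=np.zeros(ok.shape,bool); b[v0:v1,u0:u1]=1; b&=ok; Z=X[...,2]
        if n=='cap': rep(f+' cap body',X,b&(Z>15)&(Z<75)); rep(f+' cap top',X,b&(Z>79)&(Z<92))
        if n=='unit': rep(f+' pad',X,b&(Z>69)&(Z<82)&(S>90)); rep(f+' top',X,b&(Z>54)&(Z<66)); rep(f+' all',X,b&(Z>15))
        if n=='green': rep(f+' bar',X,b&(H>45)&(H<75)&(S>120)&(Z>94)); rep(f+' barall',X,b&(Z>80))
        if n=='meter': rep(f+' meter',X,b&(Z>28)&(Z<50))
        if n=='red': rep(f+' captop',X,b&(Z>175)); rep(f+' bar',X,b&(Z>92)&(Z<106)&((H<10)|(H>170))&(S>120))
```

```text
a cap body 137 med [ 441.7 -274.    48.3] lo [ 427. -291.   18.] hi [ 448. -254.   74.] rect [ 436.3 -274.6] [40.1 25.6] 76.2
a cap top 92 med [ 429.2 -271.6   87.1] lo [ 407. -290.   81.] hi [ 447. -254.   92.] rect [ 427.1 -272. ] [42.9 39.3] 18.2
a pad 120 med [454.4 186.6  77.1] lo [428. 161.  70.] hi [478. 211.  81.] rect [452.5 185.5] [53.5 54.4] 85.3
a top 441 med [468.1 175.1  62.2] lo [392. 123.  56.] hi [514. 249.  66.] rect [455.6 186. ] [119.4 125.4] 72.3
a all 1092 med [488.7 163.   63.5] lo [396. 120.  19.] hi [665. 241. 189.] rect [527.3 163.5] [119.6 276.4] 72.7
a bar 197 med [ 669.2 -136.   101.2] lo [ 644. -184.   95.] hi [694. -85. 106.] rect [ 667.3 -134.4] [ 24.3 112.9] 20.5
a barall 228 med [ 670.4 -136.3  101. ] lo [ 643. -185.   91.] hi [694. -84. 106.] rect [ 667.9 -134.3] [ 25.2 113. ] 21.9
a meter 569 med [428.8  -8.8  39. ] lo [350. -45.  30.] hi [495.  29.  47.] rect [422.2  -7.1] [ 75.6 157.4] 87.0
a captop 104 med [651.2 156.2 186.4] lo [629. 139. 177.] hi [666. 176. 192.] rect [647.2 157.3] [38.5 39.4] 33.0
a bar 103 med [656.8 121.4 101.9] lo [640.  9
[... 529 characters left out ...]
2.7] 72.9
b all 1011 med [457.6 155.4  58. ] lo [392. 115.  18.] hi [521. 241.  76.] rect [458.7 182.9] [126.5 120.6] 72.9
b bar 195 med [ 668.6 -140.2   99.1] lo [ 645. -189.   95.] hi [693. -89. 102.] rect [ 668.7 -137.8] [ 20.9 110.2] 21.6
b barall 246 med [ 669.7 -143.2   98.7] lo [ 645. -189.   89.] hi [695. -89. 103.] rect [ 669.1 -137.6] [ 21.6 110.2] 21.5
b meter 764 med [423.  -16.7  35.9] lo [351. -48.  29.] hi [494.  27.  44.] rect [421.7  -9.8] [ 78.7 150.2] 86.6
b captop 86 med [647.6 151.6 184.1] lo [630. 137. 177.] hi [668. 175. 188.] rect [649.2 157.6] [45.  37.9] 69.5
b bar 73 med [656.7 111.5  99. ] lo [642.  88.  92.] hi [670. 144. 102.] rect [652. 141.] [ 21.1 110.5] 11.2
```

```bash
cat >> h.py <<'E'
from scipy.spatial.transform import Rotation as Ro
def go(x,y,z,yaw=21.,s=None):
    s=s or monitor.state(); R=Ro.from_rotvec(s['tcp_rot']); p=np.array(s['position'])
    T=Ro.from_euler('z',yaw,degrees=True)*Ro.from_euler('x',180,degrees=True)
    print('pos',p.round(1),'F',np.round(s['ft_force'],1),'op',round(s['opening'],1),'t',round(s['t'],2))
    print('shift',(R.inv().apply(np.array([x,y,z])-p)/250).round(4),'turn',((R.inv()*T).as_rotvec()/(np.pi/2)).round(4))
E
python3 -c "
from h import *
go(428.5,-273.5,230)"
```

```text
pos [ 128.8 -508.7  291.6] F [-0.1  0.2 -1.8] op 91.9 t 0.1
shift [ 1.393  -0.6176  0.2476] turn [-0.0008 -0.0002 -0.0756]
```

Call:
step_arm:
  targets: [91.8,0.16,-0.07,0.02,0,0,-0.04,91.8,0.32,-0.14,0.05,0,0,-0.0756,91.8,0.48,-0.21,0.08,0,0,-0.0756,91.8,0.64,-0.28,0.11,0,0,-0.0756,91.8,0.8,-0.35,0.14,0,0,-0.0756]

```text
t: 0.72
position: [302.1, -374.0, 256.7]
tcp_rot: [-3.089, -0.572, 0.0]
ft_force: [-0.2, -0.7, 0.2]
opening: 91.8
finger_force: 0.0
```

```bash
python3 -c "
from h import *
go(428.5,-273.5,230)"
```

```text
pos [ 302.1 -374.   256.7] F [-0.2 -0.7  0.2] op 91.8 t 0.72
shift [ 0.6159 -0.1941  0.107 ] turn [-0.0003  0.0001 -0.0001]
```

Call:
step_arm:
  targets: [91.8,0.15,-0.05,0.03,0,0,0,91.8,0.31,-0.1,0.06,0,0,0,91.8,0.46,-0.15,0.09,0,0,0,91.8,0.616,-0.194,0.107,0,0,0,91.8,0.616,-0.194,0.107,0,0,0]

```text
t: 1.35
position: [428.8, -272.9, 229.7]
tcp_rot: [-3.087, -0.578, 0.001]
ft_force: [-0.2, -0.3, -0.6]
opening: 92.0
finger_force: 0.0
```

Run:
```python
from h import *
snap('wrist','w1'); p,X,ok=cloud('w1')
m=ok&(X[...,2]>78)&(X[...,2]<95)&(np.hypot(X[...,0]-428,X[...,1]+274)<35)
q=X[m]; print(len(q),cv2.minEnclosingCircle(q[:,:2].astype(np.float32)),q.mean(0))
go(428.5,-273.5,107)
```

```text
2073 ((427.25775146484375, -273.6368408203125), 20.059186935424805) [ 428.4581917  -273.12021008   85.28940027]
pos [ 427.9 -273.8  230. ] F [-0.4  0.  -0.4] op 91.8 t 1.4
shift [ 3.000e-03 -1.000e-04  4.918e-01] turn [-0.0006  0.0005  0.0016]
```

View pics/w1.png

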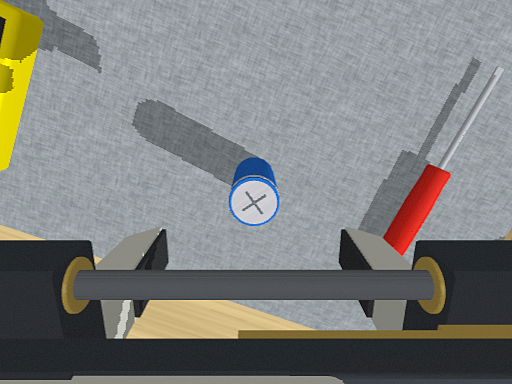

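The wrist view shows the cap top at (254,202), midway between the fingers. The driver on the right is clear.

Call:
step_arm:
  targets: [91.8,0.003,0,0.12,0,0,0,91.8,0.003,0,0.25,0,0,0,91.8,0.003,0,0.38,0,0,0,91.8,0.003,0,0.492,0,0,0,91.8,0.003,0,0.492,0,0,0]

```text
t: 2.02
position: [426.6, -274.4, 106.0]
tcp_rot: [-3.086, -0.57, 0.005]
ft_force: [0.3, -0.3, 0.2]
opening: 92.1
finger_force: 0.0
```

Call:
step_arm:
  targets: [60,0,0,0,0,0,0,45,0,0,0,0,0,0,30,0,0,0,0,0,0,20,0,0,0,0,0,0,20,0,0,0,0,0,0]

```text
t: 2.65
position: [428.4, -274.3, 107.6]
tcp_rot: [3.089, 0.573, 0.0]
ft_force: [-1.2, -0.8, -0.9]
opening: 46.4
finger_force: 0.0
```

Call:
step_arm:
  targets: [20,0,0,0,0,0,0,20,0,0,0,0,0,0,20,0,0,-0.02,0,0,0,20,0,0,-0.06,0,0,0,20,0,0,-0.1,0,0,0]

```text
t: 3.28
position: [428.3, -274.4, 133.2]
tcp_rot: [3.089, 0.572, 0.0]
ft_force: [0.7, -0.3, -2.1]
opening: 39.7
finger_force: 30.0
```

```bash
python3 -c "
from h import *
go(453.8,185.3,235)"
```

```text
pos [ 428.3 -274.4  133.2] F [ 0.7 -0.3 -2.1] op 39.7 t 3.27
shift [ 0.7541 -1.6802 -0.4075] turn [ 0.0002 -0.      0.    ]
```

Call:
step_arm:
  targets: [20,0,0,-0.15,0,0,0,20,0.06,-0.15,-0.3,0,0,0,20,0.15,-0.33,-0.4,0,0,0,20,0.24,-0.52,-0.4075,0,0,0,20,0.32,-0.7,-0.4075,0,0,0]

```text
t: 3.9
position: [440.3, -80.8, 235.6]
tcp_rot: [3.088, 0.572, 0.003]
ft_force: [-0.7, -0.3, -1.7]
opening: 39.5
finger_force: 30.0
```

Call:
step_arm:
  targets: [20,0.08,-0.18,0,0,0,0,20,0.16,-0.36,0,0,0,0,20,0.24,-0.54,0,0,0,0,20,0.32,-0.72,0,0,0,0,20,0.36,-0.8,0,0,0,0]

```text
t: 4.53
position: [452.3, 139.0, 235.1]
tcp_rot: [-3.088, -0.576, -0.002]
ft_force: [0.3, -1.4, -1.9]
opening: 39.7
finger_force: 30.0
```

```bash
python3 -c "
from h import *
snap('wrist','w2'); p,X,ok=cloud('w2')
h=cv2.cvtColor(p,cv2.COLOR_RGB2HSV)
m=ok&(X[...,2]>70)&(X[...,2]<81)&(np.hypot(X[...,0]-454,X[...,1]-185)<60)
q=X[m]; print(len(q)); 
if len(q)>5: print(cv2.minAreaRect(q[:,:2].astype(np.float32)),np.median(q,0))
m=ok&(X[...,2]>195)&(X[...,2]<240);s=monitor.state()['position']
m&=np.hypot(X[...,0]-s[0],X[...,1]-s[1])<30; q=X[m]; print(len(q)); 
if len(q)>5: print(np.median(q,0),q.min(0),q.max(0))
go(453.8,185.3,200)"
```

```text
3727
((452.6193542480469, 186.20448303222656), (55.34406280517578, 54.94279861450195), 64.59619140625) [453.6601265  186.57202088  75.08990876]
6959
[454.15514975 141.03677706 212.85744673] [431.36606265 114.46857214 195.00438304] [473.99949748 170.25825855 239.97771947]
pos [452.5 140.3 235. ] F [-1.   2.2 -1. ] op 39.4 t 4.58
shift [ 0.0695 -0.166   0.1404] turn [-0.0007 -0.0011  0.0017]
```

View pics/w2.png

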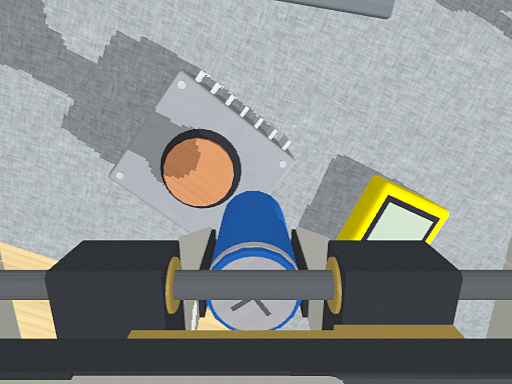

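The wrist view shows the pad at (201,170), unobstructed, and the cap upright between the fingers. Next I move over the pad and then down.

```bash
python3 -c "
from h import *
go(453.3,186,192)"
```

```text
pos [452.5 140.3 235. ] F [-1.   2.2 -1. ] op 39.4 t 4.58
shift [ 0.0686 -0.1693  0.1724] turn [-0.0007 -0.0011  0.0017]
```

Call:
step_arm:
  targets: [20,0.03,-0.08,0,0,0,0,20,0.0686,-0.169,0.02,0,0,0,20,0.0686,-0.169,0.08,0,0,0,20,0.0686,-0.169,0.14,0,0,0,20,0.0686,-0.169,0.172,0,0,0]

```text
t: 5.2
position: [453.3, 181.9, 191.1]
tcp_rot: [3.089, 0.572, -0.001]
ft_force: [-0.9, 0.0, -2.2]
opening: 39.4
finger_force: 30.0
```

Call:
step_arm:
  targets: [20,0,0,0,0,0,0,20,0,0,0,0,0,0,20,0,0,0.01,0,0,0,20,0,0,0.02,0,0,0,20,0,0,0.024,0,0,0]

```text
t: 5.82
position: [453.4, 182.2, 185.2]
tcp_rot: [3.089, 0.573, -0.0]
ft_force: [0.2, -0.2, -1.4]
opening: 39.5
finger_force: 30.0
```

```bash
python3 -c "
from h import *
go(453.3,186,182)"
```

```text
pos [453.4 182.2 185.2] F [ 0.2 -0.2 -1.4] op 39.5 t 5.83
shift [ 0.005  -0.0142  0.0127] turn [0.     0.0001 0.0001]
```

Call:
step_arm:
  targets: [20,0.005,-0.014,0,0,0,0,20,0.005,-0.014,0,0,0,0,20,0.005,-0.014,0.012,0,0,0,20,0.005,-0.014,0.024,0,0,0,20,0.005,-0.014,0.03,0,0,0]

```text
t: 6.45
position: [453.6, 186.1, 178.1]
tcp_rot: [-3.089, -0.572, -0.001]
ft_force: [-1.0, 0.3, 4.6]
opening: 39.8
finger_force: 30.0
```

Call:
step_arm:
  targets: [20,0,0,0.004,0,0,0,20,0,0,0.008,0,0,0,20,0,0,0.012,0,0,0,20,0,0,0.012,0,0,0,20,0,0,0.012,0,0,0]

```text
t: 7.08
position: [453.6, 186.1, 175.4]
tcp_rot: [-3.089, -0.573, -0.002]
ft_force: [-1.3, 1.0, 6.5]
opening: 39.4
finger_force: 30.0
```

Call:
step_arm:
  targets: [20,0,0,0.003,0,0,0,20,0,0,0.006,0,0,0,20,0,0,0.009,0,0,0,20,0,0,0.012,0,0,0,20,0,0,0.012,0,0,0]

```text
t: 7.7
position: [453.7, 186.3, 174.2]
tcp_rot: [-3.089, -0.573, -0.004]
ft_force: [-5.9, 0.2, 23.4]
opening: 39.5
finger_force: 30.0
```

Call:
step_arm:
  targets: [20,0,0,0,0,0,0,20,0,0,0,0,0,0,20,0,0,0,0,0,0,20,0,0,0,0,0,0,20,0,0,0,0,0,0]

```text
t: 8.32
position: [453.7, 186.3, 174.2]
tcp_rot: [-3.089, -0.573, -0.004]
ft_force: [-5.9, -0.3, 24.5]
opening: 39.4
finger_force: 30.0
```

Call:
step_arm:
  targets: [20,0,0,0,0,0,0,20,0,0,0,0,0,0,20,0,0,0,0,0,0,20,0,0,0,0,0,0,20,0,0,0,0,0,0]

```text
t: 8.95
position: [453.7, 186.2, 174.2]
tcp_rot: [-3.089, -0.573, -0.004]
ft_force: [-5.9, 0.6, 24.1]
opening: 39.8
finger_force: 30.0
```

```bash
python3 -c "
from h import *
go(453.3,186,240)
snap('side','b2'); a=cv2.imread('pics/b2.png')[130:260,170:330]; cv2.imwrite('pics/b2c.png',cv2.resize(a,None,fx=4,fy=4))"
```

```text
pos [453.7 186.2 174.2] F [-5.9  0.6 24.1] op 39.8 t 8.95
shift [-0.0013  0.0003 -0.2631] turn [ 0.0001 -0.0017  0.0001]
```

View pics/b2c.png

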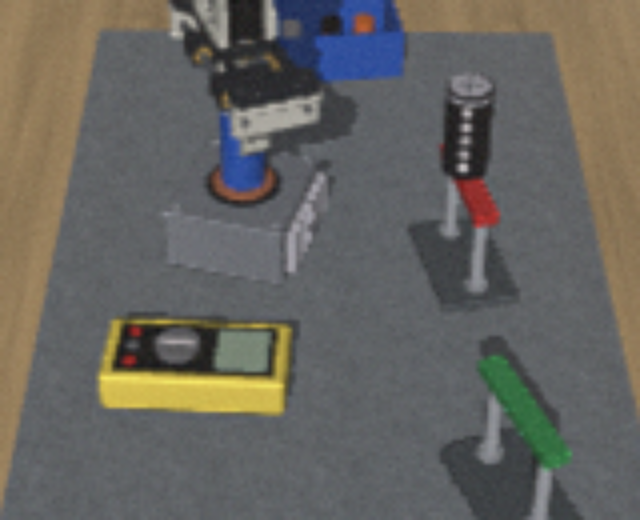

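The cap sits centred on the pad (crop about (245,185)) and has been held there at about 25 N for more than a second. Next I lift and carry it.

Call:
step_arm:
  targets: [20,0,0,-0.03,0,0,0,20,0,0,-0.08,0,0,0,20,0,0,-0.16,0,0,0,20,0,0,-0.26,0,0,0,20,0,0,-0.34,0,0,0]

```text
t: 9.62
position: [453.3, 185.8, 257.5]
tcp_rot: [3.089, 0.572, -0.001]
ft_force: [0.7, -0.6, -1.5]
opening: 39.4
finger_force: 30.0
```

```bash
python3 -c "
from h import *
go(620,-100,255)"
```

```text
pos [453.3 185.8 257.5] F [ 0.7 -0.6 -1.5] op 39.4 t 9.62
shift [0.2132 1.3061 0.0103] turn [ 0.0002  0.0004 -0.0001]
```

Call:
step_arm:
  targets: [20,0.02,0.18,0,0,0,0,20,0.04,0.37,0,0,0,0,20,0.06,0.56,0,0,0,0,20,0.08,0.75,0,0,0,0,20,0.1,0.94,0,0,0,0]

```text
t: 10.25
position: [561.2, -26.1, 256.5]
tcp_rot: [-3.089, -0.572, 0.002]
ft_force: [0.7, 0.4, -1.6]
opening: 39.7
finger_force: 30.0
```

```bash
python3 -c "
from h import *
go(612,-158,255)"
```

```text
pos [561.2 -26.1 256.5] F [ 0.7  0.4 -1.6] op 39.7 t 10.25
shift [0.0006 0.5654 0.0059] turn [-0.0002  0.0007 -0.0001]
```

Call:
step_arm:
  targets: [20,0,0.15,0,0,0,0,20,0,0.3,0,0,0,0,20,0,0.45,0,0,0,0,20,0,0.53,0,0,0,0,20,0,0.53,0,0,0,0]

```text
t: 10.88
position: [608.3, -148.9, 256.2]
tcp_rot: [-3.089, -0.57, 0.002]
ft_force: [0.4, 0.3, -2.2]
opening: 39.8
finger_force: 30.0
```

```bash
cat > bar.py <<'E'
from h import *
import sys
f=sys.argv[1]; s=monitor.state(); snap('wrist',f); p,X,ok=cloud(f)
h=cv2.cvtColor(p,cv2.COLOR_RGB2HSV).astype(int); Z=X[...,2]
m=ok&(h[...,0]>45)&(h[...,0]<75)&(h[...,1]>100)&(Z>95)&(Z<106)
q=X[m]; print(len(q),cv2.minAreaRect(q[:,:2].astype(np.float32)),np.median(q,0))
P=s['position']; r=np.hypot(X[...,0]-P[0],X[...,1]-P[1])
m=ok&(r<32)&(h[...,1]<60)&(Z>P[2]-35)&(Z<P[2]-5); q=X[m]
q=q[abs(q[:,2]-np.median(q[:,2]))<4]
A=np.linalg.lstsq(np.c_[q[:,:2]-q[:,:2].mean(0),np.ones(len(q))],q[:,2],rcond=None)[0]
print('cap top',len(q),np.median(q,0),'slope',A[:2],cv2.minEnclosingCircle(q[:,:2].astype(np.float32)))
go(668.6,-136.8,225,s=monitor.state())
E
python3 bar.py w3
```

```text
3991 ((668.1637573242188, -135.70001220703125), (20.13909339904785, 109.59065246582031), 21.383953094482422) [ 668.32413413 -135.15963582  100.14165641]
cap top 3190 [ 602.40341144 -149.65526762  234.42910219] slope [-0.03132506 -0.00934761] ((615.2156982421875, -145.97308349609375), 29.172996520996094)
pos [ 608.1 -147.8  256.3] F [-1.4  0.2 -2. ] op 39.4 t 10.93
shift [0.2417 0.0459 0.1251] turn [-0.0008  0.0006 -0.0003]
```

View pics/w3.png

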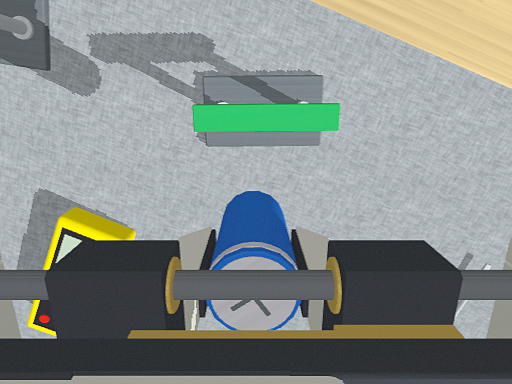

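The green bar is at (266,117), and the cap in the gripper hasn't shifted since before the press. I'll compare the tilt fit with the pre-press picture.

Run:
```python
from h import *
for f,P in (('w2',(452.5,140.3,235.)),('w3',(608.1,-147.8,256.3))):
    p,X,ok=cloud(f); h=cv2.cvtColor(p,cv2.COLOR_RGB2HSV).astype(int)
    b=np.zeros(ok.shape,bool); b[303:326,215:295]=1; b[253:266,228:282]=1
    T=(Ro.from_euler('z',21,degrees=True)*Ro.from_euler('x',180,degrees=True))
    L=T.inv().apply((X-np.array(P)).reshape(-1,3)).reshape(X.shape)
    m=b&ok&(h[...,1]<60)&(L[...,2]>15)&(L[...,2]<30); q=L[m]
    for _ in range(4):
        A=np.linalg.lstsq(np.c_[q[:,:2],np.ones(len(q))],q[:,2],rcond=None)[0]
        q=q[abs(np.c_[q[:,:2],np.ones(len(q))]@A-q[:,2])<1.5]
    print(f,len(q),A.round(3),q.min(0).round(1),q.max(0).round(1))
    # front surface of body, slope of x vs z
    m=np.zeros(ok.shape,bool); m[195:240,248:262]=1; m&=ok&(h[...,0]>100)&(h[...,0]<130)&(h[...,1]>120); q=L[m]
    print(len(q),np.polyfit(q[:,2],q[:,0],1).round(3),q[:,2].min(),q[:,2].max())
```

```text
w2 1960 [-3.0000e-03  2.0000e-03  2.1691e+01] [-17.1 -15.1  20.2] [15.8 17.6 23.2]
628 [2.0000e-03 1.7637e+01] 31.966911906129695 98.04018245931456
w3 1957 [-1.0000e-03  2.0000e-03  2.1876e+01] [-16.7 -15.1  20.4] [16.4 17.7 23.4]
624 [-2.00e-03  1.82e+01] 33.001333197619005 97.9083662508078
```

```bash
python3 -c "
from h import *
go(668.7,-135.5,222)"
```

```text
pos [ 608.1 -147.8  256.3] F [-1.4  0.2 -2. ] op 39.4 t 10.93
shift [0.244  0.0412 0.1371] turn [-0.0008  0.0006 -0.0003]
```

Call:
step_arm:
  targets: [20,0.08,0.01,0,0,0,0,20,0.16,0.03,0,0,0,0,20,0.23,0.041,0.02,0,0,0,20,0.244,0.041,0.08,0,0,0,20,0.244,0.041,0.137,0,0,0]

```text
t: 11.55
position: [668.3, -134.7, 221.1]
tcp_rot: [-3.088, -0.574, 0.003]
ft_force: [-0.9, -0.1, -2.3]
opening: 39.8
finger_force: 30.0
```

Call:
step_arm:
  targets: [20,0,0,0,0,0,0,20,0,0,0,0,0,0,20,0,0,0,0,0,0,20,0,0,0,0,0,0,20,0,0,0,0,0,0]

```text
t: 12.18
position: [669.1, -135.9, 222.9]
tcp_rot: [3.089, 0.572, 0.001]
ft_force: [0.2, -0.3, -1.4]
opening: 39.5
finger_force: 30.0
```

```bash
python3 -c "
from h import *
go(668.7,-135.5,211)"
```

```text
pos [ 669.1 -135.9  222.9] F [ 0.2 -0.3 -1.4] op 39.5 t 12.18
shift [-0.0009 -0.0022  0.0475] turn [ 0.0002 -0.0002 -0.    ]
```

Call:
step_arm:
  targets: [20,-0.001,-0.002,0.015,0,0,0,20,-0.001,-0.002,0.03,0,0,0,20,-0.001,-0.002,0.042,0,0,0,20,-0.001,-0.002,0.05,0,0,0,20,-0.001,-0.002,0.054,0,0,0]

```text
t: 12.8
position: [668.6, -135.5, 208.9]
tcp_rot: [-3.089, -0.573, 0.0]
ft_force: [0.2, 0.1, -2.0]
opening: 39.8
finger_force: 30.0
```

Call:
step_arm:
  targets: [20,0,0,0.002,0,0,0,20,0,0,0.004,0,0,0,20,0,0,0.006,0,0,0,20,0,0,0.006,0,0,0,20,0,0,0.006,0,0,0]

```text
t: 13.42
position: [668.6, -135.5, 207.6]
tcp_rot: [3.089, 0.573, 0.0]
ft_force: [-0.2, -0.2, -2.2]
opening: 39.6
finger_force: 30.0
```

Call:
step_arm:
  targets: [20,0,0,0.001,0,0,0,20,0,0,0.002,0,0,0,20,0,0,0.003,0,0,0,20,0,0,0.003,0,0,0,20,0,0,0.003,0,0,0]

```text
t: 14.05
position: [668.7, -135.5, 207.5]
tcp_rot: [3.089, 0.573, 0.001]
ft_force: [-2.1, 1.1, 5.4]
opening: 40.0
finger_force: 30.0
```

Call:
step_arm:
  targets: [20,0,0,-0.001,0,0,0,20,0,0,-0.001,0,0,0,20,0,0,-0.001,0,0,0,20,0,0,-0.001,0,0,0,20,0,0,-0.001,0,0,0]

```text
t: 14.68
position: [668.7, -135.5, 207.5]
tcp_rot: [3.089, 0.573, 0.001]
ft_force: [-2.1, 1.0, 4.1]
opening: 39.7
finger_force: 30.0
```

Call:
step_arm:
  targets: [42,0,0,-0.001,0,0,0,45,0,0,-0.001,0,0,0,50,0,0,-0.001,0,0,0,60,0,0,-0.001,0,0,0,75,0,0,-0.001,0,0,0]

```text
t: 15.3
position: [668.7, -135.5, 207.2]
tcp_rot: [3.089, 0.572, -0.0]
ft_force: [0.4, 0.2, 0.2]
opening: 65.4
finger_force: 0.0
```

Call:
step_arm:
  targets: [91.8,0,0,0,0,0,0,91.8,0,0,0,0,0,0,91.8,0,0,0,0,0,0,91.8,0,0,-0.02,0,0,0,91.8,0,0,-0.06,0,0,0]

```text
t: 15.92
position: [668.5, -135.5, 222.6]
tcp_rot: [-3.089, -0.573, 0.001]
ft_force: [0.1, 0.2, -1.7]
opening: 91.5
finger_force: 0.0
```

Call:
step_arm:
  targets: [91.8,0,0,-0.08,0,0,0,91.8,0,0,-0.2,0,0,0,91.8,0,0,-0.35,0,0,0,91.8,-0.1,0,-0.4,0,0,0,91.8,-0.25,0,-0.4,0,0,0]

```text
t: 16.55
position: [610.5, -157.9, 324.5]
tcp_rot: [3.086, 0.574, 0.006]
ft_force: [-0.6, -1.2, -0.3]
opening: 91.5
finger_force: 0.0
```

Run:
```python
from h import *
snap('side','b3');snap('scene','a3')
for f in('b3','a3'):
    p,X,ok=cloud(f); r=np.hypot(X[...,0]-668,X[...,1]+136)
    q=X[ok&(r<35)&(X[...,2]>178)&(X[...,2]<195)]; print(f,len(q),cv2.minAreaRect(q[:,:2].astype(np.float32)),np.median(q,0))
print(monitor.state()['position'])
a=cv2.imread('pics/b3.png')[100:320,170:340];b=cv2.imread('pics/a3.png')[120:285,130:360]
cv2.imwrite('pics/f.png',np.hstack([cv2.resize(a,(340,440)),cv2.resize(b,(460,440*3//4)) if 0 else cv2.resize(b,(460,440))]))
```

```text
b3 129 ((668.4456176757812, -138.27288818359375), (38.67947769165039, 38.605403900146484), 70.21099090576172) [ 668.07242888 -139.36185788  184.53155142]
a3 118 ((668.0906982421875, -135.76712036132812), (37.10200881958008, 42.02234649658203), 68.26105499267578) [ 669.56514451 -135.24212953  187.33269986]
[ 607.96535383 -158.92368753  323.96931692]
```

View pics/f.png

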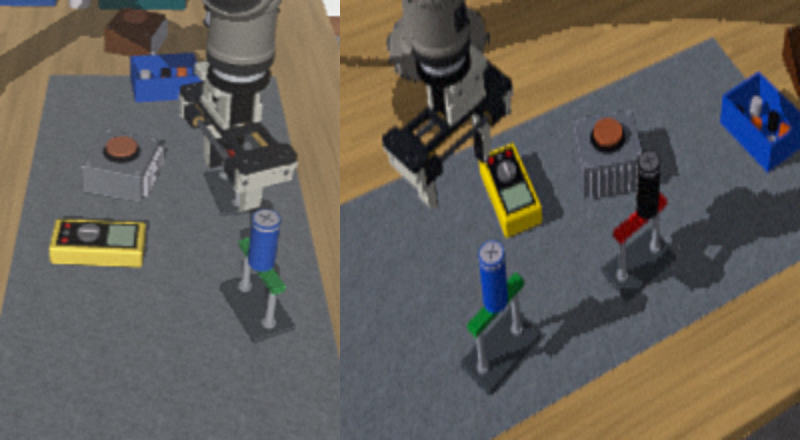

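The blue cap stands upright on the green bar (left half (264,240), right half (493,275)). The gripper is clear, and the black cap, meter and bin are where they were.

```bash
python3 -c "
from h import *
print(order.finish_job())"
```

```text
the job is handed in; nothing more can be done
None
```

The blue capacitor was pressed on the copper pad until it bottomed (about 25 N, held for more than 1 s), then set down gently upright on the green bar and released; the job is handed in at about 17 s, but the unit's lamps were too small in the pictures to confirm the discharge.

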